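# Put up washed tubes on the V-cradle and chock them

## Task

The washed stainless tubes are going up on the white V-cradle to drip dry. Lay the loose long plain tube on the cradle's bed alongside the one already lying in the V, and with the wooden chock behind it close the two up until tube touches tube and the chock's thin edge is snug under the outer one; only when the bottom layer is chocked lay the short plain tube in the groove on top of the two. Set everything down gently, parallel and centred on the cradle, leave it lying still, and leave the other things on the bench alone.

Things in the scene. Friction and masses are not known exactly. Their poses are not given: they have to be found in the camera images.
- cradle: White plastic V-cradle fixed to the bench, 150 (its x) by 210 mm (its y), 51 mm high: two bearers 28 mm wide, centred at x = -55 and +55 mm, on two thin steel rods. Origin: centre of its underside, z up. Tubes lie along its x across both bearers. A tube laid on the sloping bed stays there and is easily pushed along with 1 to 4 N.
- valley (a point): Middle of the V's valley line: cradle frame (0, +75, 25) mm. From here a straight bed runs 180 mm towards the cradle's -y, rising by 3 degrees (34 mm high at its end); a short stop rises at 60 degrees towards +y, to 51 mm high. Same axes as the cradle.
- long_place (a point): Where the middle of the long tube's axis ends up, lying on the bed and touching the first tube: cradle frame (0, +26.4, 46.6) mm. The chock is then snug with its toe edge at (0, +16.7, 28.1) mm and its origin at (0, -18.2, 29.9) mm, its base flat on the sloping bed.
- short_place (a point): Where the middle of the short tube's axis ends up, lying in the groove on the two tubes: cradle frame (0, +47.1, 78.4) mm.
- first_tube: Stainless tube, 38 mm outside diameter, 200 mm long, 0.3 kg, open ends, already lying in the V against its stop, axis at y = +64.4, z = 44.6 mm in the cradle's frame (pushed hard sideways it climbs out). Origin: middle of its axis; its x runs along the tube; any turn about x.
- long_tube: Loose plain stainless tube just like the first: 38 mm outside diameter, 200 mm long, about 0.3 kg, at the start lying on the bench. Origin: middle of its axis (19 mm above the bench); its x runs along the tube; it may be turned any way about x.
- short_tube: Loose plain stainless tube, 38 mm outside diameter, 140 mm long, about 0.2 kg, at the start lying on the bench. Origin: middle of its axis (19 mm above the bench); its x runs along the tube; it may be turned any way about x.
- chock: Loose pale wooden chock, 0.16 kg, 140 mm long (x), 70 deep (y), 58 high. Wedge: toe 1.5 mm thick at y = +35, a 40 degree face up to a flat 22 mm high from y = +10.6 to the back at -35. On it a grip batten along x, 110 long, y = -11 to -31, z = 22 to 58. Origin: centre of underside. In use the toe (+y) points to the V, the cradle's +y, and its x lies along the cradle's x; at the start nearly so.
- chock_toe (a point): Middle of the lower edge of the chock's toe: chock frame (0, +35, 0) mm.
- spool_piece: Bystander: short stainless pipe piece with a flange at each end, 50 mm diameter, 100 mm tall, standing. Origin: centre of its underside.
- pipe_clamp: Bystander: steel ring clamp with a brass wing nut, about 66 mm across and 14 mm high. Origin: centre of the ring, on the bench.
- brush: Bystander: white brush, 220 mm long, lying. Origin: its middle, on the bench.
- wrench: Bystander: steel wrench, 180 mm long, lying flat. Origin: its middle, on the bench.
- jar: Bystander: white jar with a blue cap, 86 mm diameter, 120 mm tall. Origin: centre of its underside.
- jug: Bystander: steel jug with a handle, 100 mm diameter, 110 mm tall. Origin: centre of its underside.
Things that resemble listed ones, but are neither listed nor needed, are in the scene too. What is shaped like the long_tube but green is not meant. Leave any pink look-alike of the chock alone.

How it is judged:
On the way, in this order (a step that is already met when the one before it is completed fails the run):
1. the long tube has been laid on the cradle's bed beside the first tube and let go (contact force between long_tube and cradle above 0.5 N and contact force between the fingers and long_tube below 0.05 N and y of long_tube in the frame of cradle between -0.06 and 0.032 m and z of long_tube in the frame of cradle below 0.056 m and angle between the x axis of long_tube and the x axis of cradle, either way round below 0.15 rad), for 0.1 s.
2. the bottom layer is closed up and chocked, the chock let go, the short tube still off the cradle (y of first_tube in the frame of cradle between 0.0604 and 0.0684 m and z of first_tube in the frame of cradle between 0.0406 and 0.0486 m and y of long_tube in the frame of cradle between 0.0224 and 0.0304 m and z of long_tube in the frame of cradle between 0.0436 and 0.0496 m and x of long_tube in the frame of cradle between -0.025 and 0.025 m and angle between the x axis of each of long_tube, chock and the x axis of cradle, either way round below 0.08 rad and y of chock_toe in the frame of cradle between 0.0127 and 0.0207 m and z of chock_toe in the frame of cradle between 0.0241 and 0.0321 m and x of chock in the frame of cradle between -0.025 and 0.025 m and angle between chock's own z axis and vertical below 0.12 rad and y of chock in the frame of cradle between -0.0232 and -0.0132 m and contact force between the fingers and chock below 0.05 N and contact force between the fingers and long_tube below 0.05 N and horizontal distance between short_tube and cradle above 0.13 m), for 0.15 s.
3. the short tube lies in the groove on top and is let go (y of short_tube in the frame of cradle between 0.0421 and 0.0521 m and z of short_tube in the frame of cradle between 0.0744 and 0.0824 m and x of short_tube in the frame of cradle between -0.025 and 0.025 m and angle between the x axis of short_tube and the x axis of cradle, either way round below 0.08 rad and contact force between the fingers and short_tube below 0.05 N), for 0.15 s.
At the end, for the whole second after the job is handed in: First tube still in the V; long tube touching it (4 mm), chock snug under the long tube (4 mm), toe towards it, short tube in the groove on top (5 mm across, 4 mm in height); the three centred along the cradle within 25 mm, parallel within 0.08 rad, let go and still (0.02 m/s) (all of step 3 and y of first_tube in the frame of cradle between 0.0604 and 0.0684 m and z of first_tube in the frame of cradle between 0.0406 and 0.0486 m and y of long_tube in the frame of cradle between 0.0224 and 0.0304 m and z of long_tube in the frame of cradle between 0.0436 and 0.0496 m and x of long_tube in the frame of cradle between -0.025 and 0.025 m and angle between the x axis of each of long_tube, chock and the x axis of cradle, either way round below 0.08 rad and y of chock_toe in the frame of cradle between 0.0127 and 0.0207 m and z of chock_toe in the frame of cradle between 0.0241 and 0.0321 m and x of chock in the frame of cradle between -0.025 and 0.025 m and angle between chock's own z axis and vertical below 0.12 rad and y of chock in the frame of cradle between -0.0232 and -0.0132 m and linear speed of each of first_tube, long_tube, short_tube, chock below 0.02 m/s and contact force between the fingers and long_tube below 0.05 N and contact force between the fingers and chock below 0.05 N).
It fails at once if a tube or the chock is dropped, thrown or flung: faster than 0.5 m/s while the fingers do not hold it ((linear speed of long_tube above 0.5 m/s and contact force between the fingers and long_tube below 0.05 N) or (linear speed of short_tube above 0.5 m/s and contact force between the fingers and short_tube below 0.05 N) or (linear speed of chock above 0.5 m/s and contact force between the fingers and chock below 0.05 N) or (linear speed of first_tube above 0.5 m/s and contact force between the fingers and first_tube below 0.05 N)).
It fails at once if the first tube is pushed or lifted out of its place (over 15 mm) (distance of first_tube from where it was at the start of the episode above 0.015 m).
It fails at once if another thing on the bench (spool piece, clamp, brush, wrench, jar, jug) is moved over 30 mm (distance of any of spool_piece, pipe_clamp, brush, wrench, jar, jug from where it was at the start of the episode above 0.03 m).
It also fails if it takes over 70 s, if anything falls off the work surface, if the arm or the gripper's body presses on something with over 40 N, if the wrist force passes 120 N, or if a joint passes its speed limit or range.

## Robot

A 6-joint arm with a two-finger parallel gripper is mounted at the origin on the work surface. World frame = base frame: x ahead of the robot, y to its left, z up, the work surface at z = 0. Lengths are in m, angles in rad, forces in N, time in s.
With the tool pointing down it reaches from about 0.3 to 0.85 m from the base axis. Payload 5.4 kg.
Tool frame: the origin (TCP) lies at the very end of the fingers, on their centre line; the grasp point (between the pads) lies 19 mm behind it (robot.grip_point_offset is the distance from the TCP to the grasp point, in m); z points along the fingers, y is the line along which they close (so a half turn about z gives the same grasp; the last joint's range is limited). The gripper opens to 85 mm and grips with 20 to 120 N. Pads are 22 mm wide; open, the fingers measure 114 mm over their backs; the gripper's body (76 mm by 85 mm) begins 54 mm behind the grasp point. The pads swing forward as they close: fully open they stand 13 mm farther back than shut.
Start: joints at [-1.382, 0.158, 1.597, -0, 1.386, -0.21], TCP at [0.223, -0.53, 0.231] pointing down, gripper open.
Joint ranges: [-2.91, 2.91], [-0.94, 2.29], [0.18, 2.7], [-1.29, 4.43], [0.17, 2.64], [-3, 3]. Speed limits (rad/s): [2.57, 2.57, 3.14, 3.14, 3.14, 3.14].

## Interface

Orientations are given as a rotation vector (axis times angle).
In Python, from station import robot, eyes, workorder gives the robot as it stands.
- The arm moves only by the tool drive_tool, never from a script. Its argument "commands" is a list of rows, each an object of numbers: "jaw": the closure, from 0 (fully open) to 1 (shut); "tx", "ty", "tz": the shift along the world's x, y, z in m; "yaw": the turn about the world's z in rad. In form: [{"jaw": .., "tx": .., "ty": .., "tz": .., "yaw": ..}, ...]. A call has exactly 8 rows; each row shifts and turns the commanded pose from where the row before left it; what a row does not reach is not made up. A row lasts 1/10 s, in which the tool goes at most 50 mm and 8.59 degrees, less where a joint would pass 70% of its speed; a pose out of reach is approached as far as the arm can. A call is refused whole if a number of a shift passes 0.05 or a number of a turn 0.15, either way. A call with a gripper value outside its range is refused whole. The fingers move at their own pace and stop on an object; "squeeze" is the grip in N (left out, the last holds). Time passes only in rows, so rows that do not move let the fingers close, or fill a call up. It gives the time, the measured TCP pose, the force, the opening and the grip force at its end, in the units of the state.
- robot.observe(): the state, without advancing time (a new reading comes with each control period).
- eyes.snapshot(name): name is "scene" or "top"; returns a dict with "image" (400x640x3 uint8, blue, green, red), "intrinsics" (3x3 intrinsics, pixels), "origin" and "rotation" of the camera in the world. Camera axes: x right, y down, z forward; pixel columns grow to the right and rows downward; lengths in m; the calibration is good to about 2 mm. A picture is of the moment at which its call begins. There is no depth.
- workorder.hand_in(): hands the job in; it is judged then, once.
The state is a dict: "time_s": time; "joint_pos": joint angles; "dq": joint speeds; "effort": joint torques, N m; "ee_pos": TCP position; "tool_rot": TCP orientation; "contact_force": force on the tool from outside, world axes, zero at the start; "ft_torque": the same for the moment, N m; "grip_width": opening from 0.0 (shut) to 1.0 (fully open); "grip_force": force on a finger pad.
Only numpy, scipy, OpenCV 4.12 (cv2) and the standard library are available. Lean on these libraries where they do the work, as an engineer would, in place of code of your own. Each camera call takes 0.05 s, during which the arm holds its last target. There are 200 camera calls.

## Working session

There is one attempt and no reset: what is moved stays moved. The work goes in short steps, Python scripts to look and compute and a tool call to move; the robot and the scene stay as the last step left them, time stands still between calls to the robot, and variables do not carry over. Pictures are saved under pics/ and viewed, at most 11 in all, crops included, and the job is handed in when it is done.

Besides the shell and the picture viewer there is one more tool, called after "Request:" as name([rows], argument=value, ...), one row to a line, values as JSON. drive_tool: Moves the arm, as the interface text tells. Its arguments: {"type":"object","properties":{"commands":{"type":"array"},"squeeze":{"type":"number"}},"required":["commands"]}

```bash
mkdir -p pics; ls
python3 - <<'E'
from station import robot, eyes
import cv2, numpy as np, pickle
s=robot.observe(); print(s)
d={}
for n in("scene","top"):
    r=eyes.snapshot(n); d[n]=r; cv2.imwrite(f"pics/{n}0.png",r["image"]); print(n,r["intrinsics"],r["origin"],r["rotation"])
pickle.dump(d,open("s0.pkl","wb"))
E
```

```text
pics
{'time_s': 0.0, 'joint_pos': array([-1.38208859e+00,  1.59043603e-01,  1.59822052e+00, -1.80783371e-05,
        1.38618232e+00, -2.10119286e-01]), 'dq': array([-0.00025878,  0.00094105,  0.00054348,  0.00055595,  0.00058808,
       -0.00013992]), 'effort': array([-1.02372604e-03, -3.96002769e+01, -3.31428230e+01, -3.22309988e-04,
        8.46182898e-03,  4.22376758e-06]), 'ee_pos': array([ 0.22314628, -0.52929497,  0.23032582]), 'tool_rot': array([-3.07751731e+00, -6.21970110e-01, -3.26350167e-06]), 'contact_force': array([-0.53666552,  0.09399774, -0.28735908]), 'ft_torque': array([-0.03667866,  0.00631653,  0.02062901]), 'grip_force': 0.0, 'grip_width': 1.0028637414746042}
scene [[376.03846467   0.         317.34293962]
 [  0.         376.03846467 198.15985114]
 [  0.           0.           1.        ]] [ 1.10701283 -0.0969706   1.01624682] [-2.06923699 -1.63667534  0.48989973]
top [[494.11399286   0.         313.20755366]
 [  0.         494.11399286 203.64902321]
 [  0.           0.           1.        ]] [0.40883703 0.05128144 1.62779819] [-2.18357949  2.17040619 -0.08373617]
```

View pics/scene0.png

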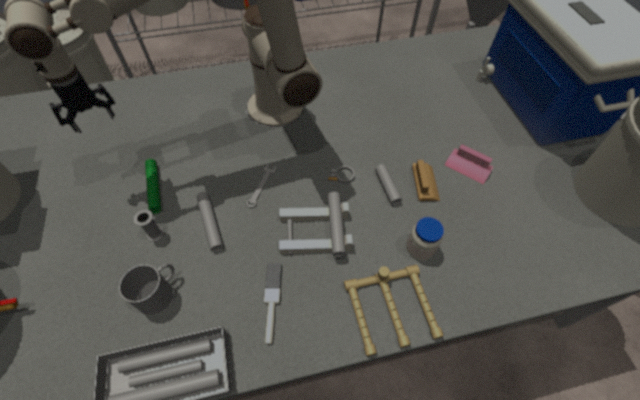

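View pics/top0.png

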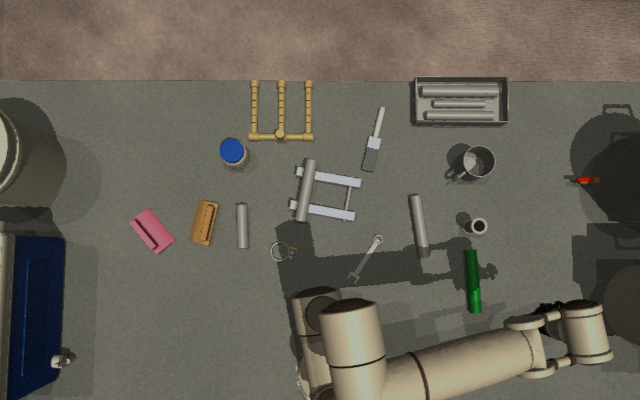

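The top view has world +x up and +y to the left. The long tube is at (419,225), the short tube at (242,226) and the chock at (205,222). The cradle is centred near (325,192), with the first tube in it at (306,190). The green tube (473,280), the pink chock (152,231) and the tray tubes are decoys.

```bash
cat > h.py <<'E'
import cv2, numpy as np, pickle
from scipy.spatial.transform import Rotation as R
def ray(c,px,z):
    px=np.atleast_2d(px).astype(float); K=c["intrinsics"]; rot=np.array(c["rotation"]); M=rot if rot.shape==(3,3) else R.from_rotvec(rot).as_matrix()
    d=np.c_[(px-[K[0,2],K[1,2]])/K[0,0],np.ones(len(px))]@M.T; o=np.array(c["origin"])
    return o+d*((z-o[2])/d[:,2])[:,None]
def proj(c,P):
    M=R.from_rotvec(c["rotation"]).as_matrix(); q=(np.atleast_2d(P)-c["origin"])@M; K=c["intrinsics"]
    return q[:,:2]/q[:,2:]*K[0,0]+[K[0,2],K[1,2]]
def blob(c,roi,z,mask):
    x0,y0,x1,y1=roi; m=mask[y0:y1,x0:x1].astype(np.uint8)
    cs,_=cv2.findContours(m,cv2.RETR_EXTERNAL,cv2.CHAIN_APPROX_NONE); k=max(cs,key=cv2.contourArea)
    mm=np.zeros_like(m); cv2.drawContours(mm,[k],-1,1,-1); v,u=np.nonzero(mm)
    P=ray(c,np.c_[u+x0,v+y0],z)[:,:2]; W=(P*1e4).astype(np.float32)
    ctr,(w,h),a=cv2.minAreaRect(W); b=cv2.boxPoints((ctr,(w,h),a))
    e=[b[1]-b[0],b[2]-b[1]]; l=max(e,key=np.linalg.norm); yaw=np.degrees(np.arctan2(l[1],l[0]))
    yaw=(yaw+90)%180-90
    return np.array(ctr)/1e4,P.mean(0),np.array([w,h])/10,yaw,len(P)
E
python3 - <<'E'
from h import *
d=pickle.load(open("s0.pkl","rb")); c=d["top"]; im=c["image"]; hsv=cv2.cvtColor(im,cv2.COLOR_BGR2HSV); g=cv2.cvtColor(im,cv2.COLOR_BGR2GRAY)
for n,p in dict(bench=(380,150),long=(419,225),short=(242,226),first=(306,190),bear=(340,179),bear2=(325,211),chock=(200,222),shadow=(390,262)).items(): print(n,im[p[1],p[0]],hsv[p[1],p[0]])
H,S,V=cv2.split(hsv)
np.set_printoptions(precision=4,suppress=True)
for n,roi,z,m in [("long",(402,188,436,262),.019,g>112),("short",(230,196,254,256),.019,g>112),("chock",(186,195,222,250),.022,(S>90)&(H<25)),("first",(292,152,318,226),.045,(g>112)&(g<190)),
  ("bearU",(314,160,366,192),.03,g>175),("bearL",(312,195,360,224),.03,g>175)]:
    print(n,*blob(c,roi,z,m))
b=np.concatenate([cv2.resize(im[150:265,180:310],None,fx=3,fy=3,interpolation=cv2.INTER_CUBIC),cv2.resize(im[150:265,290:425],None,fx=3,fy=3,interpolation=cv2.INTER_CUBIC)],1)
cv2.imwrite("pics/c1.png",b)
E
```

```text
bench [ 96 107 109] [ 25  30 109]
long [139 150 154] [ 22  25 154]
short [149 161 166] [ 21  26 166]
first [156 168 174] [ 20  26 174]
bear [186 182 179] [107  10 186]
bear2 [186 183 176] [ 99  14 186]
chock [ 63 113 153] [ 17 150 153]
shadow [53 59 58] [35 26 59]
long [ 0.4887 -0.2939] [ 0.4878 -0.288 ] [169.0215  39.5181] 8.363747 410
short [0.467  0.2916] [0.4669 0.2926] [137.0966  26.0223] 1.0740128 341
chock [0.4787 0.4171] [0.4785 0.4166] [ 69.2126 141.0821] -12.253296 909
first [0.5835 0.0758] [0.5878 0.0817] [ 41.8625 201.9293] -10.0998535 533
bearU [ 0.6212 -0.0172] [ 0.6213 -0.018 ] [145.0237  23.733 ] 80.77347 314
bearL [ 0.5125 -0.0015] [ 0.5124 -0.002 ] [136.9825  23.238 ] 80.00047 301
```

View pics/c1.png

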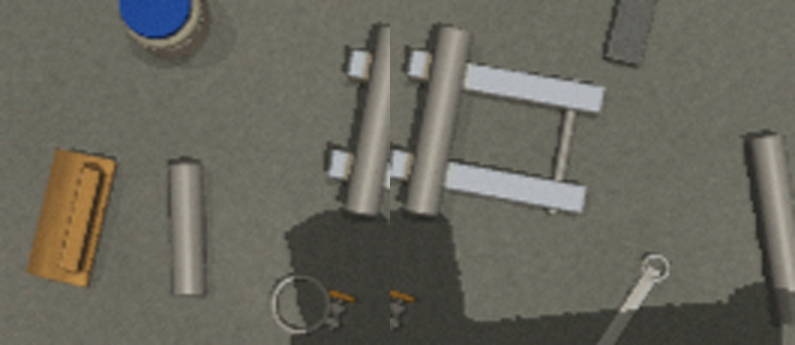

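The crop shows the cradle with the first tube in the V, and the lower end of the long tube in the arm's shadow. The chock's batten is on the -y side, so its toe points to +y as it should. I'll sharpen the edges with intensity profiles.

```bash
cat >> h.py <<'E'
def prof(c,o,yaw,axis,rng,off,z):
    """mean grey along local axis (0=x,1=y) rng mm, averaged over offsets off mm; edges = strongest gradients"""
    g=cv2.cvtColor(c["image"],cv2.COLOR_BGR2GRAY).astype(np.float32); ex=np.array([np.cos(yaw),np.sin(yaw)]); ey=np.array([-ex[1],ex[0]])
    a,b=(ex,ey) if axis==0 else (ey,ex); t=np.arange(*rng,1.0)
    acc=0
    for q in off:
        P=np.c_[o+t[:,None]/1e3*a+q/1e3*b,np.full(len(t),z)]; p=proj(c,P).astype(np.float32)
        acc=acc+cv2.remap(g,p[:,0:1],p[:,1:2],cv2.INTER_LINEAR)[:,0]
    f=acc/len(off); d=np.gradient(cv2.GaussianBlur(f[:,None],(1,9),2)[:,0])
    k=[i for i in range(2,len(d)-2) if abs(d[i])==abs(d[i-2:i+3]).max() and abs(d[i])>2.0]
    return [(int(t[i]),round(float(d[i]),1)) for i in k]
E
python3 - <<'E'
from h import *
c=pickle.load(open("s0.pkl","rb"))["top"]; o=np.array([.5769,.0183]); y=np.radians(-9.8)
print("tube across lo/mid/hi",*[prof(c,o,y,1,(20,110),np.arange(q-8,q+9,2),.0446) for q in(-85,-20,20,85)],sep="\n")
print("tube along",prof(c,o,y,0,(-130,130),np.arange(60,70,2),.0446))
for q in (-55,55): print("bearer along",prof(c,o,y,1,(-125,20),np.arange(q-8,q+9,2),.033))
for q in (-80,-10): print("bearer across",prof(c,o,y,0,(-90,90),np.arange(q,q+25,2),.031))
L=np.array([.4734,-.2962]); yl=np.radians(8.4)
print("long across",*[prof(c,L,yl,1,(-40,40),np.arange(q-5,q+6,2),.019) for q in(-90,-60,0,60,90)],sep="\n")
print("long along",prof(c,L,yl,0,(-130,130),np.arange(-8,9,2),.019))
S=np.array([.467,.2916]); ys=np.radians(1.)
print("short across",*[prof(c,S,ys,1,(-40,40),np.arange(q-8,q+9,2),.019) for q in(-50,0,50)],sep="\n")
print("short along",prof(c,S,ys,0,(-100,100),np.arange(-8,9,2),.019))
E
```

```text
tube across lo/mid/hi
[(53, 5.3), (61, 4.5), (72, -5.0), (83, -7.7), (95, 5.9)]
[(52, 5.2), (60, 4.7), (72, -4.7), (82, -7.2), (94, 6.5)]
[(53, 5.0), (59, 4.7), (72, -4.4), (82, -7.1), (95, 7.1)]
[(52, 4.8), (58, 4.1), (81, -7.0), (94, 5.9)]
tube along [(-114, -2.9), (-105, 15.8), (96, -7.3)]
bearer along [(-103, 11.1)]
bearer along [(-104, 10.9)]
bearer across [(-73, 12.6), (-46, -12.7), (29, -2.2), (37, 14.1), (64, -11.9)]
bearer across [(-73, 13.3), (-46, -15.5), (-39, 3.5), (29, -3.6), (37, 14.5), (64, -11.6)]
long across
[(-11, -5.7), (13, -2.2), (25, -2.7)]
[(-7, 5.7), (3, 4.3), (13, -6.1), (25, -6.7), (35, 3.1)]
[(-5, 4.7), (3, 4.3), (12, -5.8), (25, -6.8), (36, 8.0)]
[(-4, 4.0), (3, 4.3), (12, -5.2), (25, -6.8), (36, 8.2)]
[(-4, 4.5), (2, 4.0), (13, -4.7), (25, -7.0), (36, 8.0)]
long along [(-101, -3.4), (-70, 9.3), (100, -7.3), (107, 2.7)]
short across
[(-22, -2.7), (-15, 4.9), (-5, 6.1), (5, -5.2), (13, -5.5), (20, 2.6)]
[(-22, -3.7), (-14, 5.4), (-4, 5.0), (6, -4.2), (14, -5.0)]
[(-12, 5.1), (-2, 4.8), (16, -6.5), (23, 3.4)]
short along [(-70, 9.1), (71, -10.6), (79, 5.7)]
```

Cradle: origin about (0.5726, 0.020), yaw -9.8°, which agrees with the bearer ends, the bearer spacing and the first tube. Long tube: (0.4725, -0.290), 8.4°. Short tube: (0.467, 0.2915), 2.7°. Chock: (0.4785, 0.417), -12.3°. I'll move above the long tube.

Request:
drive_tool([
  {"jaw": 0, "tx": 0.031, "ty": 0.03, "tz": -0.005, "yaw": -0.0315},
  {"jaw": 0, "tx": 0.031, "ty": 0.03, "tz": -0.005, "yaw": -0.0315},
  {"jaw": 0, "tx": 0.031, "ty": 0.03, "tz": -0.005, "yaw": -0.0315},
  {"jaw": 0, "tx": 0.031, "ty": 0.03, "tz": -0.005, "yaw": -0.0315},
  {"jaw": 0, "tx": 0.031, "ty": 0.03, "tz": -0.01, "yaw": -0.0315},
  {"jaw": 0, "tx": 0.031, "ty": 0.03, "tz": -0.01, "yaw": -0.0315},
  {"jaw": 0, "tx": 0.031, "ty": 0.03, "tz": -0.02, "yaw": -0.0315},
  {"jaw": 0, "tx": 0.031, "ty": 0.03, "tz": -0.02, "yaw": -0.0315},
], squeeze=30)

```text
time_s: 0.9
ee_pos: [0.4723, -0.2885, 0.1507]
tool_rot: [3.133, 0.228, 0.001]
contact_force: [-0.0, -0.9, -0.3]
grip_width: 1.001
grip_force: 0.0
```

Run:
```python
from h import *
from station import eyes
d={n:eyes.snapshot(n) for n in("scene","top")}
pickle.dump(d,open("s1.pkl","wb"))
a=cv2.resize(d["scene"]["image"][130:280,110:270],None,fx=2.5,fy=2.5); b=cv2.resize(d["top"]["image"][150:300,340:500],None,fx=2.5,fy=2.5)
cv2.imwrite("pics/c2.png",np.hstack([a,b]))
# other objects now unshadowed? full long tube check
c=d["scene"]; print(proj(c,[[.4725,-.2898,.019],[.5714,-.2752,.019],[.3736,-.3044,.019]]))
```

```text
[[206.84797578 222.04229557]
 [214.40425613 249.74046684]
 [199.93749731 196.71136454]]
```

View pics/c2.png

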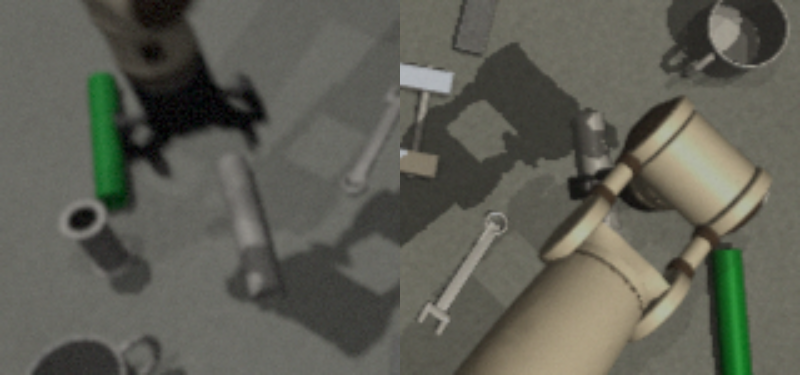

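Both views show the fingers over the tube, with the tube a few mm further to +y in the scene view. Descend and close.

Request:
drive_tool([
  {"jaw": 0, "tx": 0, "ty": 0.002, "tz": -0.03, "yaw": 0},
  {"jaw": 0, "tx": 0, "ty": 0.001, "tz": -0.035, "yaw": 0},
  {"jaw": 0, "tx": 0, "ty": 0, "tz": -0.035, "yaw": 0},
  {"jaw": 0, "tx": 0, "ty": 0, "tz": -0.028, "yaw": 0},
  {"jaw": 0, "tx": 0, "ty": 0, "tz": -0.018, "yaw": 0},
  {"jaw": 0.3, "tx": 0, "ty": 0, "tz": 0, "yaw": 0},
  {"jaw": 0.6, "tx": 0, "ty": 0, "tz": 0, "yaw": 0},
  {"jaw": 0.8, "tx": 0, "ty": 0, "tz": 0, "yaw": 0},
])

```text
time_s: 1.8
ee_pos: [0.4721, -0.288, 0.0069]
tool_rot: [3.131, 0.23, 0.003]
contact_force: [0.2, 0.3, 2.0]
grip_width: 0.514
grip_force: 1.7
```

Request:
drive_tool([
  {"jaw": 0.8, "tx": 0, "ty": 0, "tz": 0, "yaw": 0},
  {"jaw": 0.8, "tx": 0, "ty": 0, "tz": 0, "yaw": 0},
  {"jaw": 0.8, "tx": 0, "ty": 0, "tz": 0, "yaw": 0},
  {"jaw": 0.8, "tx": 0, "ty": 0, "tz": 0, "yaw": 0},
  {"jaw": 0.8, "tx": 0, "ty": 0, "tz": 0.005, "yaw": 0},
  {"jaw": 0.8, "tx": 0, "ty": 0, "tz": 0.01, "yaw": 0},
  {"jaw": 0.8, "tx": 0, "ty": 0, "tz": 0.02, "yaw": 0},
  {"jaw": 0.8, "tx": 0, "ty": 0, "tz": 0.03, "yaw": 0},
])

```text
time_s: 2.6
ee_pos: [0.4698, -0.2856, 0.0696]
tool_rot: [-3.13, -0.23, 0.005]
contact_force: [-0.5, -0.1, -3.2]
grip_width: 0.434
grip_force: 30.8
```

Request:
drive_tool([
  {"jaw": 0.8, "tx": 0.005, "ty": 0.015, "tz": 0.02, "yaw": -0.02},
  {"jaw": 0.8, "tx": 0.014, "ty": 0.043, "tz": 0.015, "yaw": -0.045},
  {"jaw": 0.8, "tx": 0.014, "ty": 0.043, "tz": 0.01, "yaw": -0.045},
  {"jaw": 0.8, "tx": 0.015, "ty": 0.045, "tz": 0, "yaw": -0.045},
  {"jaw": 0.8, "tx": 0.015, "ty": 0.045, "tz": 0, "yaw": -0.045},
  {"jaw": 0.8, "tx": 0.014, "ty": 0.045, "tz": 0, "yaw": -0.045},
  {"jaw": 0.8, "tx": 0.014, "ty": 0.04, "tz": 0, "yaw": -0.045},
  {"jaw": 0.8, "tx": 0.008, "ty": 0.025, "tz": 0, "yaw": -0.0275},
])

```text
time_s: 3.4
ee_pos: [0.5705, 0.0172, 0.1158]
tool_rot: [-3.13, 0.267, -0.001]
contact_force: [0.0, -0.9, -3.5]
grip_width: 0.433
grip_force: 31.0
```

Run:
```python
from h import *
from station import eyes,robot
s=robot.observe(); print(s["ee_pos"],s["tool_rot"],2*np.degrees(np.arctan2(s["tool_rot"][1],s["tool_rot"][0])))
d={n:eyes.snapshot(n) for n in("scene","top")}
pickle.dump(d,open("s2.pkl","wb"))
a=cv2.resize(d["scene"]["image"][160:280,240:400],None,fx=2.5,fy=2.5); b=cv2.resize(d["top"]["image"][130:250,250:410],None,fx=2.5,fy=2.5)
cv2.imwrite("pics/c3.png",np.vstack([a,b]))
```

```text
[0.57053788 0.01719671 0.11575836] [-3.12964439e+00  2.66524257e-01 -6.46745459e-04] 350.2647352949851
```

View pics/c3.png

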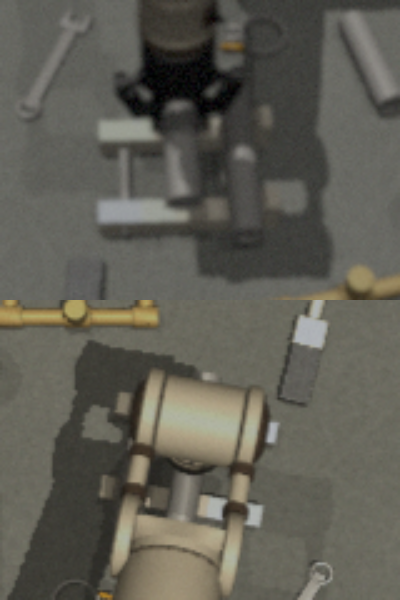

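The scene view shows the tube held parallel to the first one, over both bearers. Lower it.

Request:
drive_tool([
  {"jaw": 0.8, "tx": 0, "ty": -0.002, "tz": -0.02, "yaw": 0},
  {"jaw": 0.8, "tx": 0, "ty": 0, "tz": -0.025, "yaw": 0},
  {"jaw": 0.8, "tx": 0, "ty": 0, "tz": -0.02, "yaw": 0},
  {"jaw": 0.8, "tx": 0, "ty": 0, "tz": -0.01, "yaw": 0},
  {"jaw": 0.8, "tx": 0, "ty": 0, "tz": -0.003, "yaw": 0},
  {"jaw": 0.8, "tx": 0, "ty": 0, "tz": -0.002, "yaw": 0},
  {"jaw": 0.8, "tx": 0, "ty": 0, "tz": 0, "yaw": 0},
  {"jaw": 0.8, "tx": 0, "ty": 0, "tz": 0, "yaw": 0},
])

```text
time_s: 4.3
ee_pos: [0.5715, 0.0117, 0.0366]
tool_rot: [3.13, -0.268, 0.005]
contact_force: [-0.7, -0.8, -0.5]
grip_width: 0.431
grip_force: 31.3
```

Request:
drive_tool([
  {"jaw": 0.8, "tx": 0, "ty": 0, "tz": -0.001, "yaw": 0},
  {"jaw": 0.55, "tx": 0, "ty": 0, "tz": 0, "yaw": 0},
  {"jaw": 0.5, "tx": 0, "ty": 0, "tz": 0, "yaw": 0},
  {"jaw": 0.42, "tx": 0, "ty": 0, "tz": 0, "yaw": 0},
  {"jaw": 0.35, "tx": 0, "ty": 0, "tz": 0, "yaw": 0},
  {"jaw": 0.3, "tx": 0, "ty": 0, "tz": 0, "yaw": 0},
  {"jaw": 0.3, "tx": 0, "ty": 0, "tz": 0.01, "yaw": 0},
  {"jaw": 0.3, "tx": 0, "ty": 0, "tz": 0.02, "yaw": 0},
])

```text
time_s: 5.1
ee_pos: [0.5688, 0.0124, 0.0635]
tool_rot: [-3.13, 0.268, 0.006]
contact_force: [-0.3, 0.4, 0.7]
grip_width: 0.698
grip_force: 0.0
```

Request:
drive_tool([
  {"jaw": 0.1, "tx": 0, "ty": 0, "tz": 0.03, "yaw": 0},
  {"jaw": 0, "tx": 0, "ty": 0, "tz": 0.04, "yaw": 0},
  {"jaw": 0, "tx": -0.01, "ty": 0.04, "tz": 0.01, "yaw": -0.01},
  {"jaw": 0, "tx": -0.011, "ty": 0.045, "tz": 0, "yaw": -0.01},
  {"jaw": 0, "tx": -0.011, "ty": 0.045, "tz": 0, "yaw": -0.01},
  {"jaw": 0, "tx": -0.011, "ty": 0.045, "tz": 0, "yaw": -0.01},
  {"jaw": 0, "tx": -0.011, "ty": 0.045, "tz": 0, "yaw": -0.004},
  {"jaw": 0, "tx": -0.011, "ty": 0.045, "tz": 0, "yaw": 0},
])

```text
time_s: 5.9
ee_pos: [0.5048, 0.2789, 0.1453]
tool_rot: [-3.123, 0.337, -0.002]
contact_force: [1.4, 0.5, -0.9]
grip_width: 1.001
grip_force: 0.0
```

Request:
drive_tool([
  {"jaw": 0, "tx": -0.01, "ty": 0.04, "tz": 0, "yaw": 0},
  {"jaw": 0, "tx": -0.01, "ty": 0.035, "tz": 0, "yaw": 0},
  {"jaw": 0, "tx": -0.006, "ty": 0.025, "tz": -0.01, "yaw": 0},
  {"jaw": 0, "tx": -0.003, "ty": 0.012, "tz": -0.02, "yaw": 0},
  {"jaw": 0, "tx": 0, "ty": 0.004, "tz": 0, "yaw": 0},
  {"jaw": 0, "tx": 0, "ty": 0, "tz": 0, "yaw": 0},
  {"jaw": 0, "tx": 0, "ty": 0, "tz": 0, "yaw": 0},
  {"jaw": 0, "tx": 0, "ty": 0, "tz": 0, "yaw": 0},
])

```text
time_s: 6.7
ee_pos: [0.4773, 0.3926, 0.1156]
tool_rot: [-3.122, 0.338, -0.003]
contact_force: [-0.0, -0.3, -0.7]
grip_width: 0.996
grip_force: 0.0
```

Run:
```python
from h import *
from station import eyes,robot
s=robot.observe(); print(s["ee_pos"],2*np.degrees(np.arctan2(s["tool_rot"][1],s["tool_rot"][0])))
d={n:eyes.snapshot(n) for n in("scene","top")}
pickle.dump(d,open("s3.pkl","wb"))
a=cv2.resize(d["scene"]["image"][120:265,260:470],None,fx=3,fy=2.0); b=cv2.resize(d["top"]["image"][130:230,180:390],None,fx=3,fy=3)
cv2.imwrite("pics/c4.png",np.vstack([a,b])); print(a.shape,b.shape)
c=d["top"]; o=np.array([.5726,.0200]); y=np.radians(-9.8)
print(*[prof(c,o,y,1,(-60,100),np.arange(q-8,q+9,2),.0466) for q in(-80,-20,20,80)],sep="\n")
print("along",prof(c,o,y,0,(-130,130),np.arange(-12,-3,2),.048),prof(c,o,y,0,(-130,130),np.arange(60,70,2),.045))
```

```text
[0.47731961 0.3926248  0.1156183 ] 347.6302200076946
(290, 630, 3) (300, 630, 3)
[(14, 5.0), (23, 4.7), (33, -4.2), (42, -6.2), (51, 6.3), (60, 4.4), (71, -4.8), (82, -7.1), (94, 5.6)]
[(13, 5.4), (22, 4.3), (32, -3.9), (42, -6.4), (50, 6.6), (59, 4.4), (71, -4.5), (81, -7.0), (93, 6.4)]
[(13, 5.4), (22, 4.1), (32, -4.2), (41, -6.2), (50, 6.7), (58, 4.4), (80, -6.8), (93, 6.4)]
[(12, 5.5), (21, 3.3), (40, -6.1), (49, 6.5), (80, -7.0), (93, 5.5)]
along [(-69, 12.4), (-43, -16.0), (-36, 3.7), (31, -3.2), (39, 14.5), (66, -12.1)] [(-110, -3.5), (-101, 10.7), (101, -7.1)]
```

View pics/c4.png

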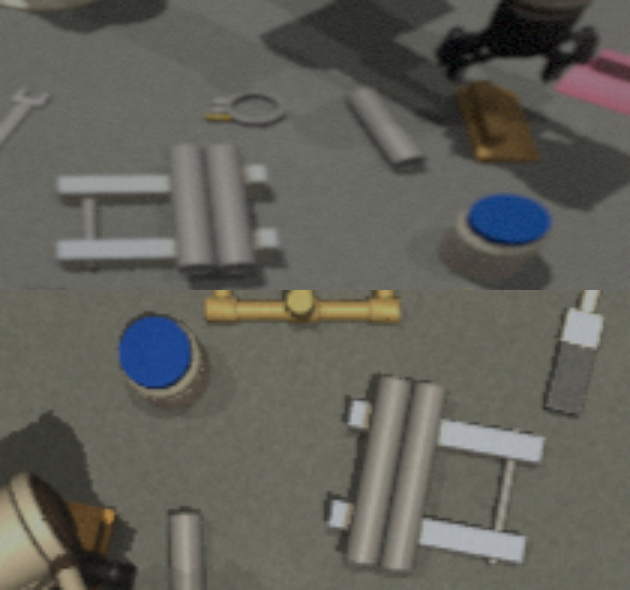

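The picture shows the long tube already resting against the first one: profile spacing is 38 mm and they are parallel. Next, check the batten's position for the grasp.

Run:
```python
from h import *
d=pickle.load(open("s0.pkl","rb")); print(ray(d["top"],[207.7,222.7],.058))
d3=pickle.load(open("s3.pkl","rb"))
c=d["top"]; yc=np.radians(-12.25); B=np.array([.4740,.3963])
print(prof(c,B,yc,1,(-40,90),np.arange(-30,31,3),.058)); print(prof(c,B,yc,0,(-100,100),np.arange(-5,6,2),.058))
s=d["scene"]; print("scene pred batten mid/ends/toe",proj(s,[[.4740,.3963,.058],[.4740+.0537,.3963-.0117,.058],[.4740-.0537,.3963+.0117,.058]]))
c=d3["top"]; o=np.array([.5726,.0200]); y=np.radians(-9.8)
print("long along",prof(c,o,y,0,(-130,130),np.arange(20,30,2),.0466))
b=cv2.resize(s["image"][150:210,400:450],None,fx=8,fy=8,interpolation=cv2.INTER_CUBIC); cv2.imwrite("pics/c5.png",b)
```

```text
[[0.4751858  0.39509109 0.058     ]]
[(-24, -2.7), (-18, 5.2), (-12, -9.0), (-5, 11.5), (12, -3.3)]
[(-67, 4.3), (-59, -3.4), (-53, 3.1), (54, -7.1), (62, 7.3), (69, -8.0), (75, 4.1)]
scene pred batten mid/ends/toe [[420.82241621 173.56936674]
 [423.83081075 187.62605773]
 [417.96211047 160.20461908]]
long along [(-110, -3.2), (-101, 9.1), (102, -7.2)]
```

View pics/c5.png

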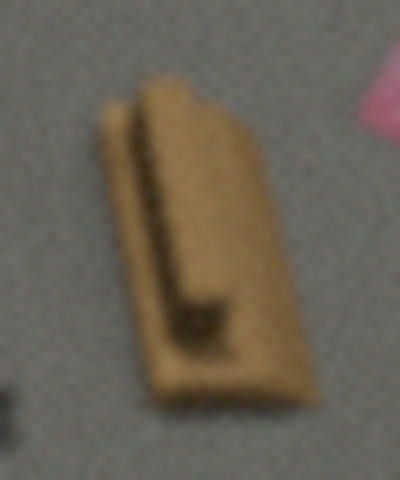

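The batten runs from about (421,160) to (426,187) in the scene view, so its middle is near (0.475, 0.400), a few mm further to +y. The long tube is centred along the cradle (-101 to +102 mm). Grip the batten.

Request:
drive_tool([
  {"jaw": 0, "tx": -0.002, "ty": 0.007, "tz": -0.02, "yaw": 0},
  {"jaw": 0, "tx": 0, "ty": 0, "tz": -0.03, "yaw": 0},
  {"jaw": 0, "tx": 0, "ty": 0, "tz": -0.025, "yaw": 0},
  {"jaw": 0.2, "tx": 0, "ty": 0, "tz": -0.01, "yaw": 0},
  {"jaw": 0.5, "tx": 0, "ty": 0, "tz": 0, "yaw": 0},
  {"jaw": 0.65, "tx": 0, "ty": 0, "tz": 0, "yaw": 0},
  {"jaw": 0.7, "tx": 0, "ty": 0, "tz": 0, "yaw": 0},
  {"jaw": 0.75, "tx": 0, "ty": 0, "tz": 0, "yaw": 0},
])

```text
time_s: 7.6
ee_pos: [0.4755, 0.4009, 0.031]
tool_rot: [-3.121, 0.336, -0.004]
contact_force: [0.7, 0.7, 0.3]
grip_width: 0.251
grip_force: 0.6
```

Request:
drive_tool([
  {"jaw": 0.85, "tx": 0, "ty": 0, "tz": 0, "yaw": 0},
  {"jaw": 0.9, "tx": 0, "ty": 0, "tz": 0, "yaw": 0},
  {"jaw": 1, "tx": 0, "ty": 0, "tz": 0, "yaw": 0},
  {"jaw": 1, "tx": 0, "ty": 0, "tz": 0, "yaw": 0},
  {"jaw": 1, "tx": 0, "ty": 0, "tz": 0, "yaw": 0},
  {"jaw": 1, "tx": 0, "ty": 0, "tz": 0.005, "yaw": 0},
  {"jaw": 1, "tx": 0, "ty": 0, "tz": 0.01, "yaw": 0},
  {"jaw": 1, "tx": 0, "ty": 0, "tz": 0.02, "yaw": 0},
])

```text
time_s: 8.4
ee_pos: [0.4725, 0.3991, 0.0629]
tool_rot: [3.121, -0.336, -0.006]
contact_force: [0.3, -0.3, -1.0]
grip_width: 0.223
grip_force: 32.0
```

Request:
drive_tool([
  {"jaw": 1, "tx": 0, "ty": 0, "tz": 0.035, "yaw": 0},
  {"jaw": 1, "tx": 0.003, "ty": -0.015, "tz": 0.04, "yaw": 0.004},
  {"jaw": 1, "tx": 0.007, "ty": -0.035, "tz": 0.012, "yaw": 0.01},
  {"jaw": 1, "tx": 0.009, "ty": -0.045, "tz": 0, "yaw": 0.01},
  {"jaw": 1, "tx": 0.009, "ty": -0.045, "tz": 0, "yaw": 0.01},
  {"jaw": 1, "tx": 0.009, "ty": -0.045, "tz": 0, "yaw": 0.01},
  {"jaw": 1, "tx": 0.009, "ty": -0.045, "tz": 0, "yaw": 0},
  {"jaw": 1, "tx": 0.009, "ty": -0.045, "tz": 0, "yaw": 0},
])

```text
time_s: 9.2
ee_pos: [0.529, 0.1233, 0.1516]
tool_rot: [3.13, -0.267, -0.0]
contact_force: [1.0, -0.2, -1.8]
grip_width: 0.229
grip_force: 32.1
```

Request:
drive_tool([
  {"jaw": 1, "tx": 0.009, "ty": -0.045, "tz": 0, "yaw": 0},
  {"jaw": 1, "tx": 0.009, "ty": -0.045, "tz": 0, "yaw": 0},
  {"jaw": 1, "tx": 0.009, "ty": -0.045, "tz": 0, "yaw": 0},
  {"jaw": 1, "tx": 0.009, "ty": -0.04, "tz": 0, "yaw": 0},
  {"jaw": 1, "tx": 0.007, "ty": -0.025, "tz": 0, "yaw": 0},
  {"jaw": 1, "tx": 0, "ty": -0.01, "tz": -0.01, "yaw": 0},
  {"jaw": 1, "tx": 0, "ty": 0, "tz": -0.01, "yaw": 0},
  {"jaw": 1, "tx": 0, "ty": 0, "tz": 0, "yaw": 0},
])

```text
time_s: 10.0
ee_pos: [0.5701, -0.0831, 0.1285]
tool_rot: [-3.128, 0.267, 0.008]
contact_force: [-0.1, 0.9, -1.0]
grip_width: 0.227
grip_force: 32.0
```

Request:
drive_tool([
  {"jaw": 1, "tx": -0.003, "ty": 0.014, "tz": -0.01, "yaw": 0},
  {"jaw": 1, "tx": -0.003, "ty": 0.014, "tz": -0.01, "yaw": 0},
  {"jaw": 1, "tx": -0.0025, "ty": 0.012, "tz": -0.01, "yaw": 0},
  {"jaw": 1, "tx": 0, "ty": 0, "tz": -0.015, "yaw": 0},
  {"jaw": 1, "tx": 0, "ty": 0, "tz": -0.008, "yaw": 0},
  {"jaw": 1, "tx": 0, "ty": 0, "tz": 0, "yaw": 0},
  {"jaw": 1, "tx": 0, "ty": 0, "tz": 0, "yaw": 0},
  {"jaw": 1, "tx": 0, "ty": 0, "tz": 0, "yaw": 0},
])

```text
time_s: 10.8
ee_pos: [0.5645, -0.0455, 0.079]
tool_rot: [3.13, -0.269, 0.002]
contact_force: [-0.7, 0.5, -1.9]
grip_width: 0.23
grip_force: 32.0
```

Run:
```python
from h import *
from station import eyes,robot
s=robot.observe(); print(s["ee_pos"],2*np.degrees(np.arctan2(s["tool_rot"][1],s["tool_rot"][0])),s["contact_force"])
d={n:eyes.snapshot(n) for n in("scene","top")}
pickle.dump(d,open("s4.pkl","wb"))
a=cv2.resize(d["scene"]["image"][170:270,260:370],None,fx=5,fy=3)
b=cv2.resize(d["top"]["image"][140:240,270:380],None,fx=5,fy=2.9)
cv2.imwrite("pics/c6.png",np.vstack([a,b]))
```

```text
[ 0.56446192 -0.04549149  0.07899641] -9.819036505900208 [-0.69443926  0.51452096 -1.89129717]
```

View pics/c6.png

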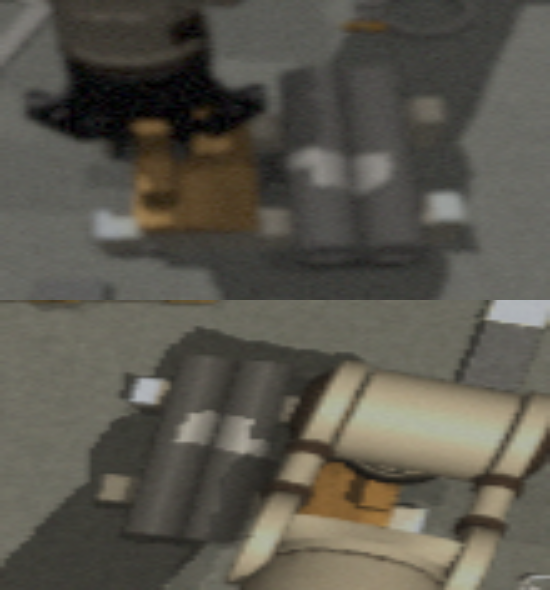

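The chock is held level over both bearers, behind the long tube with its toe towards it. Lower to contact.

Request:
drive_tool([
  {"jaw": 1, "tx": 0, "ty": 0, "tz": -0.005, "yaw": 0},
  {"jaw": 1, "tx": 0, "ty": 0, "tz": -0.004, "yaw": 0},
  {"jaw": 1, "tx": 0, "ty": 0, "tz": -0.002, "yaw": 0},
  {"jaw": 1, "tx": 0, "ty": 0, "tz": -0.001, "yaw": 0},
  {"jaw": 1, "tx": 0, "ty": 0, "tz": -0.001, "yaw": 0},
  {"jaw": 1, "tx": 0, "ty": 0, "tz": 0, "yaw": 0},
  {"jaw": 1, "tx": 0, "ty": 0, "tz": 0, "yaw": 0},
  {"jaw": 1, "tx": 0, "ty": 0, "tz": 0, "yaw": 0},
])

```text
time_s: 11.7
ee_pos: [0.5639, -0.0449, 0.0655]
tool_rot: [3.13, -0.268, 0.001]
contact_force: [-0.1, 0.2, -0.6]
grip_width: 0.224
grip_force: 32.0
```

Request:
drive_tool([
  {"jaw": 1, "tx": 0, "ty": 0, "tz": -0.001, "yaw": 0},
  {"jaw": 1, "tx": 0, "ty": 0, "tz": 0, "yaw": 0},
  {"jaw": 1, "tx": 0, "ty": 0, "tz": -0.001, "yaw": 0},
  {"jaw": 1, "tx": 0, "ty": 0, "tz": 0, "yaw": 0},
  {"jaw": 1, "tx": 0, "ty": 0, "tz": 0, "yaw": 0},
  {"jaw": 1, "tx": 0, "ty": 0, "tz": 0, "yaw": 0},
  {"jaw": 1, "tx": 0, "ty": 0, "tz": 0, "yaw": 0},
  {"jaw": 1, "tx": 0, "ty": 0, "tz": 0, "yaw": 0},
])

```text
time_s: 12.5
ee_pos: [0.5638, -0.0448, 0.0641]
tool_rot: [3.13, -0.268, -0.0]
contact_force: [-4.2, 0.7, 5.6]
grip_width: 0.227
grip_force: 32.9
```

Request:
drive_tool([
  {"jaw": 1, "tx": 0, "ty": 0, "tz": 0.001, "yaw": 0},
  {"jaw": 0.75, "tx": 0, "ty": 0, "tz": 0, "yaw": 0},
  {"jaw": 0.7, "tx": 0, "ty": 0, "tz": 0, "yaw": 0},
  {"jaw": 0.65, "tx": 0, "ty": 0, "tz": 0, "yaw": 0},
  {"jaw": 0.65, "tx": 0, "ty": 0, "tz": 0, "yaw": 0},
  {"jaw": 0.65, "tx": 0, "ty": 0, "tz": 0, "yaw": 0},
  {"jaw": 0.65, "tx": 0, "ty": 0, "tz": 0, "yaw": 0},
  {"jaw": 0.65, "tx": 0, "ty": 0, "tz": 0, "yaw": 0},
])

```text
time_s: 13.3
ee_pos: [0.5638, -0.0449, 0.0643]
tool_rot: [3.13, -0.268, 0.0]
contact_force: [-0.8, 0.5, 0.0]
grip_width: 0.349
grip_force: 0.0
```

Request:
drive_tool([
  {"jaw": 0.65, "tx": 0.0005, "ty": 0.003, "tz": 0, "yaw": 0},
  {"jaw": 0.65, "tx": 0.0007, "ty": 0.004, "tz": 0, "yaw": 0},
  {"jaw": 0.65, "tx": 0.0007, "ty": 0.004, "tz": 0, "yaw": 0},
  {"jaw": 0.65, "tx": 0.0007, "ty": 0.004, "tz": 0, "yaw": 0},
  {"jaw": 0.65, "tx": 0.0007, "ty": 0.004, "tz": 0, "yaw": 0},
  {"jaw": 0.65, "tx": 0.0007, "ty": 0.004, "tz": 0, "yaw": 0},
  {"jaw": 0.65, "tx": 0.0003, "ty": 0.002, "tz": 0, "yaw": 0},
  {"jaw": 0.65, "tx": 0, "ty": 0, "tz": 0, "yaw": 0},
])

```text
time_s: 14.1
ee_pos: [0.5681, -0.0195, 0.0643]
tool_rot: [-3.13, 0.267, -0.0]
contact_force: [0.1, -0.6, -0.2]
grip_width: 0.347
grip_force: 0.0
```

Run:
```python
from h import *
from station import eyes,robot
s=robot.observe(); r=s["ee_pos"][:2]-[.5726,.02]; print(s["ee_pos"],r@[.170,.985],s["contact_force"],s["grip_width"])
d={n:eyes.snapshot(n) for n in("scene","top")}; pickle.dump(d,open("s5.pkl","wb"))
for n in ("scene","top"):
    c=d[n]; hsv=cv2.cvtColor(c["image"],cv2.COLOR_BGR2HSV); H,S,V=cv2.split(hsv); m=((S>90)&(H<25)).astype(np.uint8)
    roi=(285,150,365,240) if n=="top" else (280,170,345,250); x0,y0,x1,y1=roi; v,u=np.nonzero(m[y0:y1,x0:x1]); print(n,u.min()+x0,u.max()+x0,v.min()+y0,v.max()+y0,len(u))
    o=np.array([.5726,.02]); ex=np.array([.985,-.170]); ey=np.array([.170,.985])
    print("pred final toe corners",proj(c,[np.r_[o+ex*x+ey*.0167,.0285] for x in(-.07,.07)]).round(1).tolist(),"back corners top",proj(c,[np.r_[o+ex*x-ey*.0522,.053] for x in(-.07,.07)]).round(1).tolist())
    if n=="scene":
        for r in range(225,245,3):
            uu=np.nonzero(m[r,280:345])[0]+280; print(r,(uu.min(),uu.max()) if len(uu) else None,end=' ')
```

```text
[ 0.56812585 -0.01946069  0.06433176] -0.03962938849902655 [ 0.06023622 -0.57893782 -0.15444018] 0.3473092104325346
scene 283 337 177 249 886
pred final toe corners [[317.3, 208.0], [320.3, 249.0]] back corners top [[294.7, 204.9], [296.1, 246.5]]
225 (np.int64(295), np.int64(316)) 228 (np.int64(294), np.int64(316)) 231 (np.int64(294), np.int64(316)) 234 (np.int64(294), np.int64(316)) 237 (np.int64(294), np.int64(317)) 240 (np.int64(295), np.int64(317)) 243 (np.int64(295), np.int64(317)) top 314 363 168 216 403
pred final toe corners [[316.7, 214.1], [324.3, 172.0]] back corners top [[338.0, 217.4], [345.5, 174.6]]
```

Chock back edge is at u≈295 against 296 wanted, so about 4-6 mm remain. Push on slowly, watching the force.

Request:
drive_tool([
  {"jaw": 0.65, "tx": 0.0002, "ty": 0.001, "tz": 0, "yaw": 0},
  {"jaw": 0.65, "tx": 0.0002, "ty": 0.001, "tz": 0, "yaw": 0},
  {"jaw": 0.65, "tx": 0.0002, "ty": 0.001, "tz": 0, "yaw": 0},
  {"jaw": 0.65, "tx": 0.0002, "ty": 0.001, "tz": 0, "yaw": 0},
  {"jaw": 0.65, "tx": 0, "ty": 0, "tz": 0, "yaw": 0},
  {"jaw": 0.65, "tx": 0, "ty": 0, "tz": 0, "yaw": 0},
  {"jaw": 0.65, "tx": 0, "ty": 0, "tz": 0, "yaw": 0},
  {"jaw": 0.65, "tx": 0, "ty": 0, "tz": 0, "yaw": 0},
])

```text
time_s: 15.0
ee_pos: [0.5689, -0.0158, 0.0644]
tool_rot: [-3.13, 0.268, -0.0]
contact_force: [-0.2, 0.4, 0.6]
grip_width: 0.349
grip_force: 0.0
```

Request:
drive_tool([
  {"jaw": 0.65, "tx": 0.0002, "ty": 0.001, "tz": 0, "yaw": 0},
  {"jaw": 0.65, "tx": 0, "ty": 0, "tz": 0, "yaw": 0},
  {"jaw": 0.65, "tx": 0, "ty": 0, "tz": 0, "yaw": 0},
  {"jaw": 0.65, "tx": 0.0002, "ty": 0.001, "tz": 0, "yaw": 0},
  {"jaw": 0.65, "tx": 0, "ty": 0, "tz": 0, "yaw": 0},
  {"jaw": 0.65, "tx": 0, "ty": 0, "tz": 0, "yaw": 0},
  {"jaw": 0.65, "tx": 0, "ty": 0, "tz": 0, "yaw": 0},
  {"jaw": 0.65, "tx": 0, "ty": 0, "tz": 0, "yaw": 0},
])

```text
time_s: 15.8
ee_pos: [0.5692, -0.0138, 0.0643]
tool_rot: [-3.13, 0.268, 0.0]
contact_force: [-0.5, -0.8, -0.3]
grip_width: 0.349
grip_force: 0.0
```

Request:
drive_tool([
  {"jaw": 0.65, "tx": 0.0002, "ty": 0.001, "tz": 0, "yaw": 0},
  {"jaw": 0.65, "tx": 0, "ty": 0, "tz": 0, "yaw": 0},
  {"jaw": 0.65, "tx": 0, "ty": 0, "tz": 0, "yaw": 0},
  {"jaw": 0.65, "tx": 0.0002, "ty": 0.001, "tz": 0, "yaw": 0},
  {"jaw": 0.65, "tx": 0, "ty": 0, "tz": 0, "yaw": 0},
  {"jaw": 0.65, "tx": 0, "ty": 0, "tz": 0, "yaw": 0},
  {"jaw": 0.65, "tx": 0, "ty": 0, "tz": 0, "yaw": 0},
  {"jaw": 0.65, "tx": 0, "ty": 0, "tz": 0, "yaw": 0},
])

```text
time_s: 16.6
ee_pos: [0.5697, -0.0118, 0.0644]
tool_rot: [-3.13, 0.268, -0.0]
contact_force: [0.7, 0.0, 0.3]
grip_width: 0.352
grip_force: 0.0
```

```bash
cat > m.py <<'E'
from h import *
from station import eyes,robot
s=robot.observe(); r=s["ee_pos"][:2]-[.5726,.02]; print(s["ee_pos"],r@[.170,.985],s["contact_force"])
d={n:eyes.snapshot(n) for n in("scene","top")}; pickle.dump(d,open("s6.pkl","wb"))
c=d["scene"]; H,S,V=cv2.split(cv2.cvtColor(c["image"],cv2.COLOR_BGR2HSV)); m=((S>90)&(H<25))
for q in range(207,248,4):
    uu=np.nonzero(m[q,285:340])[0]+285; print(q,(int(uu.min()),int(uu.max())) if len(uu) else None,end=' ')
E
python3 m.py
```

```text
[ 0.56971472 -0.0117867   0.06435055] -0.03180039732355723 [0.74245768 0.03651538 0.31575235]
207 (294, 316) 211 (296, 314) 215 (293, 307) 219 (297, 316) 223 (299, 316) 227 (297, 316) 231 (297, 317) 235 (297, 317) 239 (297, 317) 243 (298, 317) 247 (298, 317)
```

Request:
drive_tool([
  {"jaw": 0.65, "tx": 0.0001, "ty": 0.0008, "tz": 0, "yaw": 0},
  {"jaw": 0.65, "tx": 0, "ty": 0, "tz": 0, "yaw": 0},
  {"jaw": 0.65, "tx": 0, "ty": 0, "tz": 0, "yaw": 0},
  {"jaw": 0.65, "tx": 0.0001, "ty": 0.0008, "tz": 0, "yaw": 0},
  {"jaw": 0.65, "tx": 0, "ty": 0, "tz": 0, "yaw": 0},
  {"jaw": 0.65, "tx": 0, "ty": 0, "tz": 0, "yaw": 0},
  {"jaw": 0.65, "tx": 0, "ty": 0, "tz": 0, "yaw": 0},
  {"jaw": 0.65, "tx": 0, "ty": 0, "tz": 0, "yaw": 0},
])

```text
time_s: 17.5
ee_pos: [0.5696, -0.0105, 0.0643]
tool_rot: [3.13, -0.268, -0.001]
contact_force: [-2.7, -3.6, 1.0]
grip_width: 0.353
grip_force: 2.0
```

Contact felt at about 4 N, so the chock is snug. Back off 4 mm and lift away.

Request:
drive_tool([
  {"jaw": 0.65, "tx": -0.0003, "ty": -0.002, "tz": 0, "yaw": 0},
  {"jaw": 0.65, "tx": -0.0004, "ty": -0.0025, "tz": 0, "yaw": 0},
  {"jaw": 0.65, "tx": 0, "ty": 0, "tz": 0, "yaw": 0},
  {"jaw": 0.65, "tx": 0, "ty": 0, "tz": 0.01, "yaw": 0},
  {"jaw": 0.65, "tx": 0, "ty": 0, "tz": 0.02, "yaw": 0},
  {"jaw": 0.65, "tx": 0, "ty": 0, "tz": 0.03, "yaw": 0},
  {"jaw": 0.5, "tx": 0, "ty": 0, "tz": 0.03, "yaw": 0},
  {"jaw": 0, "tx": 0, "ty": 0, "tz": 0.02, "yaw": 0},
])

```text
time_s: 18.3
ee_pos: [0.5703, -0.0148, 0.1777]
tool_rot: [3.13, -0.267, 0.006]
contact_force: [0.4, 0.4, 0.4]
grip_width: 0.655
grip_force: 0.0
```

Request:
drive_tool([
  {"jaw": 0, "tx": -0.005, "ty": 0.02, "tz": 0, "yaw": 0.02},
  {"jaw": 0, "tx": -0.014, "ty": 0.042, "tz": 0, "yaw": 0.03},
  {"jaw": 0, "tx": -0.015, "ty": 0.045, "tz": 0, "yaw": 0.03},
  {"jaw": 0, "tx": -0.015, "ty": 0.045, "tz": 0, "yaw": 0.03},
  {"jaw": 0, "tx": -0.015, "ty": 0.045, "tz": -0.01, "yaw": 0.03},
  {"jaw": 0, "tx": -0.015, "ty": 0.045, "tz": -0.01, "yaw": 0.03},
  {"jaw": 0, "tx": -0.014, "ty": 0.04, "tz": -0.02, "yaw": 0.03},
  {"jaw": 0, "tx": -0.01, "ty": 0.025, "tz": -0.02, "yaw": 0.018},
])

```text
time_s: 19.1
ee_pos: [0.4654, 0.2953, 0.1151]
tool_rot: [-3.139, -0.079, -0.003]
contact_force: [1.1, 0.6, -0.0]
grip_width: 0.999
grip_force: 0.0
```

```bash
python3 m.py
python3 - <<'E'
from h import *
d=pickle.load(open("s6.pkl","rb"))
a=cv2.resize(d["scene"]["image"][130:265,260:420],None,fx=4,fy=2.2); b=cv2.resize(d["top"]["image"][140:235,220:380],None,fx=4,fy=3.1)
cv2.imwrite("pics/c7.png",np.vstack([a,b]))
c=d["top"]; o=np.array([.5726,.0200]); y=np.radians(-9.8)
print(*[prof(c,o,y,1,(-60,100),np.arange(q-5,q+6,2),.0466) for q in(-80,80)],sep="\n")
H,S,V=cv2.split(cv2.cvtColor(c["image"],cv2.COLOR_BGR2HSV)); m=((S>90)&(H<25))
ctr,mean,wh,yaw,n=blob(c,(300,155,355,225),.045,m); print(ctr,wh,yaw,n, "cradle xy",(ctr-o)@[.985,-.170],(ctr-o)@[.170,.985])
E
```

```text
[0.46542799 0.29529702 0.11506692] 0.2529483200547845 [ 1.08363249  0.55052384 -0.00539933]
207 (297, 315) 211 (297, 315) 215 (297, 315) 219 (296, 316) 223 (297, 316) 227 (298, 316) 231 (297, 316) 235 (297, 316) 239 (298, 317) 243 (298, 317) 247 (299, 317) [(14, 4.7), (23, 4.5), (42, -6.2), (51, 6.7), (60, 4.3), (71, -4.9), (82, -7.3), (94, 6.2)]
[(12, 5.8), (21, 3.5), (40, -5.9), (50, 6.5), (70, -4.0), (80, -6.9), (94, 6.1)]
[ 0.57196836 -0.00184605] [ 61.46661987 141.90117187] -10.169235 828 cradle xy 0.003091663177490249 -0.021625742172241207
```

View pics/c7.png

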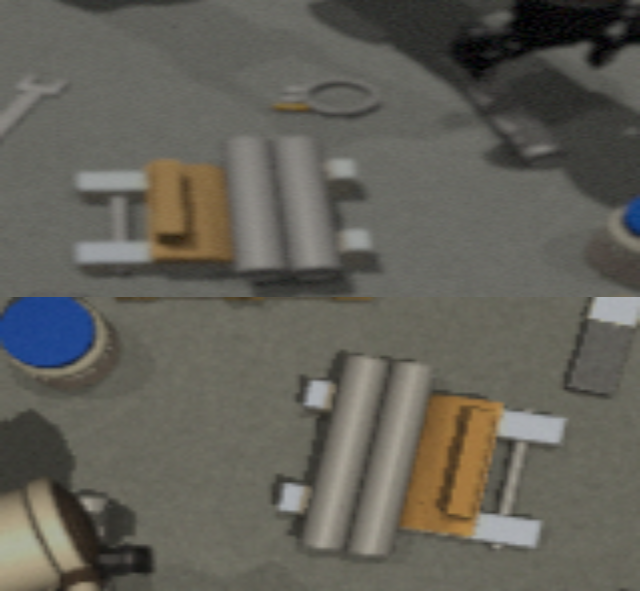

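The bottom layer is closed and parallel, with the chock under the long tube. Now the short tube.

Request:
drive_tool([
  {"jaw": 0, "tx": 0.001, "ty": -0.003, "tz": -0.02, "yaw": 0},
  {"jaw": 0, "tx": 0, "ty": 0, "tz": -0.03, "yaw": 0},
  {"jaw": 0, "tx": 0, "ty": 0, "tz": -0.03, "yaw": 0},
  {"jaw": 0, "tx": 0, "ty": 0, "tz": -0.02, "yaw": 0},
  {"jaw": 0, "tx": 0, "ty": 0, "tz": -0.01, "yaw": 0},
  {"jaw": 0.3, "tx": 0, "ty": 0, "tz": 0, "yaw": 0},
  {"jaw": 0.5, "tx": 0, "ty": 0, "tz": 0, "yaw": 0},
  {"jaw": 0.6, "tx": 0, "ty": 0, "tz": 0, "yaw": 0},
])

```text
time_s: 20.0
ee_pos: [0.4686, 0.2896, 0.006]
tool_rot: [-3.14, -0.074, -0.005]
contact_force: [-0.6, 0.9, 4.3]
grip_width: 0.516
grip_force: 3.2
```

Request:
drive_tool([
  {"jaw": 0.8, "tx": 0, "ty": 0, "tz": 0, "yaw": 0},
  {"jaw": 0.8, "tx": 0, "ty": 0, "tz": 0, "yaw": 0},
  {"jaw": 0.8, "tx": 0, "ty": 0, "tz": 0, "yaw": 0},
  {"jaw": 0.8, "tx": 0, "ty": 0, "tz": 0, "yaw": 0},
  {"jaw": 0.8, "tx": 0, "ty": 0, "tz": 0, "yaw": 0},
  {"jaw": 0.8, "tx": 0, "ty": 0, "tz": 0, "yaw": 0},
  {"jaw": 0.8, "tx": 0, "ty": 0, "tz": 0, "yaw": 0},
  {"jaw": 0.8, "tx": 0, "ty": 0, "tz": 0, "yaw": 0},
])

```text
time_s: 20.8
ee_pos: [0.4687, 0.2899, 0.0062]
tool_rot: [-3.14, -0.074, -0.005]
contact_force: [-1.6, -0.4, 6.8]
grip_width: 0.436
grip_force: 29.7
```

Fingertips this low would foul the lower tubes when placing, so I'll regrip about 8 mm higher on the tube.

Request:
drive_tool([
  {"jaw": 0.5, "tx": 0, "ty": 0, "tz": 0, "yaw": 0},
  {"jaw": 0.4, "tx": 0, "ty": 0, "tz": 0.004, "yaw": 0},
  {"jaw": 0.4, "tx": 0, "ty": 0, "tz": 0.005, "yaw": 0},
  {"jaw": 0.5, "tx": 0, "ty": 0, "tz": 0, "yaw": 0},
  {"jaw": 0.6, "tx": 0, "ty": 0, "tz": 0, "yaw": 0},
  {"jaw": 0.8, "tx": 0, "ty": 0, "tz": 0, "yaw": 0},
  {"jaw": 0.8, "tx": 0, "ty": 0, "tz": 0, "yaw": 0},
  {"jaw": 0.8, "tx": 0, "ty": 0, "tz": 0, "yaw": 0},
])

```text
time_s: 21.6
ee_pos: [0.4676, 0.2894, 0.0141]
tool_rot: [-3.14, -0.074, -0.001]
contact_force: [-1.7, -1.0, 6.1]
grip_width: 0.433
grip_force: 29.7
```

Request:
drive_tool([
  {"jaw": 0.8, "tx": 0, "ty": 0, "tz": 0, "yaw": 0},
  {"jaw": 0.8, "tx": 0, "ty": 0, "tz": 0, "yaw": 0},
  {"jaw": 0.8, "tx": 0, "ty": 0, "tz": 0, "yaw": 0},
  {"jaw": 0.8, "tx": 0, "ty": 0, "tz": 0, "yaw": 0},
  {"jaw": 0.8, "tx": 0, "ty": 0, "tz": 0, "yaw": 0},
  {"jaw": 0.8, "tx": 0, "ty": 0, "tz": 0, "yaw": 0},
  {"jaw": 0.8, "tx": 0, "ty": 0, "tz": 0, "yaw": 0},
  {"jaw": 0.8, "tx": 0, "ty": 0, "tz": 0, "yaw": 0},
])

```text
time_s: 22.4
ee_pos: [0.4676, 0.2894, 0.0141]
tool_rot: [-3.141, -0.074, -0.001]
contact_force: [-0.9, -0.8, 5.9]
grip_width: 0.435
grip_force: 29.7
```

Request:
drive_tool([
  {"jaw": 0.8, "tx": 0, "ty": 0, "tz": 0.003, "yaw": 0},
  {"jaw": 0.8, "tx": 0, "ty": 0, "tz": 0.006, "yaw": 0},
  {"jaw": 0.8, "tx": 0, "ty": 0, "tz": 0.006, "yaw": 0},
  {"jaw": 0.8, "tx": 0, "ty": 0, "tz": 0, "yaw": 0},
  {"jaw": 0.8, "tx": 0, "ty": 0, "tz": 0, "yaw": 0},
  {"jaw": 0.8, "tx": 0, "ty": 0, "tz": 0, "yaw": 0},
  {"jaw": 0.8, "tx": 0, "ty": 0, "tz": 0, "yaw": 0},
  {"jaw": 0.8, "tx": 0, "ty": 0, "tz": 0, "yaw": 0},
])

```text
time_s: 23.2
ee_pos: [0.467, 0.2891, 0.0281]
tool_rot: [3.141, 0.074, -0.001]
contact_force: [0.0, -0.1, -2.0]
grip_width: 0.431
grip_force: 30.5
```

Request:
drive_tool([
  {"jaw": 0.8, "tx": 0, "ty": 0, "tz": 0.03, "yaw": 0},
  {"jaw": 0.8, "tx": 0.005, "ty": -0.01, "tz": 0.04, "yaw": -0.02},
  {"jaw": 0.8, "tx": 0.017, "ty": -0.034, "tz": 0.03, "yaw": -0.035},
  {"jaw": 0.8, "tx": 0.02, "ty": -0.04, "tz": 0.02, "yaw": -0.035},
  {"jaw": 0.8, "tx": 0.021, "ty": -0.042, "tz": 0, "yaw": -0.035},
  {"jaw": 0.8, "tx": 0.021, "ty": -0.042, "tz": 0, "yaw": -0.035},
  {"jaw": 0.8, "tx": 0.019, "ty": -0.037, "tz": 0, "yaw": -0.035},
  {"jaw": 0.8, "tx": 0.0105, "ty": -0.018, "tz": 0, "yaw": -0.023},
])

```text
time_s: 24.0
ee_pos: [0.5819, 0.0628, 0.1484]
tool_rot: [3.129, -0.274, 0.001]
contact_force: [0.3, -0.0, -2.6]
grip_width: 0.428
grip_force: 31.2
```

Request:
drive_tool([
  {"jaw": 0.8, "tx": 0, "ty": 0, "tz": 0, "yaw": 0},
  {"jaw": 0.8, "tx": 0, "ty": 0, "tz": 0, "yaw": 0},
  {"jaw": 0.8, "tx": 0, "ty": 0, "tz": -0.015, "yaw": 0},
  {"jaw": 0.8, "tx": 0, "ty": 0, "tz": -0.02, "yaw": 0},
  {"jaw": 0.8, "tx": 0, "ty": 0, "tz": -0.01, "yaw": 0},
  {"jaw": 0.8, "tx": 0, "ty": 0, "tz": 0, "yaw": 0},
  {"jaw": 0.8, "tx": 0, "ty": 0, "tz": 0, "yaw": 0},
  {"jaw": 0.8, "tx": 0, "ty": 0, "tz": 0, "yaw": 0},
])

```text
time_s: 24.8
ee_pos: [0.5814, 0.0664, 0.1043]
tool_rot: [-3.13, 0.267, -0.003]
contact_force: [1.2, 0.6, -2.3]
grip_width: 0.43
grip_force: 31.2
```

```bash
python3 m.py
python3 - <<'E'
from h import *
from station import robot
s=robot.observe(); print(2*np.degrees(np.arctan2(s["tool_rot"][1],s["tool_rot"][0])), (s["ee_pos"][:2]-[.5726,.02])@[.985,-.17])
d=pickle.load(open("s6.pkl","rb"))
a=cv2.resize(d["scene"]["image"][160:270,270:370],None,fx=4,fy=4)
cv2.imwrite("pics/c8.png",a)
E
```

```text
[0.5813524  0.06643685 0.1042908 ] 0.04722820458371009 [ 1.20480099  0.62592768 -2.34284611]
207 (297, 313) 211 (297, 315) 215 (297, 315) 219 (296, 315) 223 (297, 315) 227 (298, 316) 231 (297, 316) 235 (297, 317) 239 (298, 317) 243 (298, 317) 247 (299, 317) -9.769234014569223 0.0007939030061824648
```

View pics/c8.png

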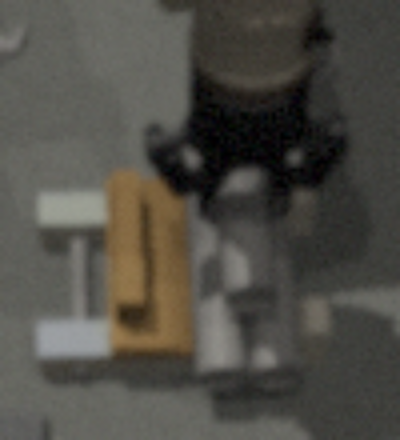

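The short tube is parallel above the groove, and the chock and lower tubes haven't moved. Lower gently.

Request:
drive_tool([
  {"jaw": 0.8, "tx": 0, "ty": 0, "tz": -0.01, "yaw": 0},
  {"jaw": 0.8, "tx": 0, "ty": 0, "tz": -0.01, "yaw": 0},
  {"jaw": 0.8, "tx": 0, "ty": 0, "tz": -0.005, "yaw": 0},
  {"jaw": 0.8, "tx": 0, "ty": 0, "tz": -0.002, "yaw": 0},
  {"jaw": 0.8, "tx": 0, "ty": 0, "tz": -0.001, "yaw": 0},
  {"jaw": 0.8, "tx": 0, "ty": 0, "tz": -0.001, "yaw": 0},
  {"jaw": 0.8, "tx": 0, "ty": 0, "tz": 0, "yaw": 0},
  {"jaw": 0.8, "tx": 0, "ty": 0, "tz": 0, "yaw": 0},
])

```text
time_s: 25.7
ee_pos: [0.5809, 0.0664, 0.0747]
tool_rot: [-3.13, 0.268, -0.001]
contact_force: [-1.1, 0.8, -0.2]
grip_width: 0.433
grip_force: 31.4
```

Request:
drive_tool([
  {"jaw": 0.8, "tx": 0, "ty": 0, "tz": -0.0005, "yaw": 0},
  {"jaw": 0.8, "tx": 0, "ty": 0, "tz": 0, "yaw": 0},
  {"jaw": 0.8, "tx": 0, "ty": 0, "tz": -0.0005, "yaw": 0},
  {"jaw": 0.8, "tx": 0, "ty": 0, "tz": 0, "yaw": 0},
  {"jaw": 0.8, "tx": 0, "ty": 0, "tz": 0, "yaw": 0},
  {"jaw": 0.8, "tx": 0, "ty": 0, "tz": 0, "yaw": 0},
  {"jaw": 0.8, "tx": 0, "ty": 0, "tz": 0, "yaw": 0},
  {"jaw": 0.8, "tx": 0, "ty": 0, "tz": 0, "yaw": 0},
])

```text
time_s: 26.5
ee_pos: [0.581, 0.0664, 0.0746]
tool_rot: [-3.13, 0.268, -0.001]
contact_force: [-4.5, 2.0, 8.2]
grip_width: 0.429
grip_force: 32.3
```

Request:
drive_tool([
  {"jaw": 0.8, "tx": 0, "ty": 0, "tz": 0.0007, "yaw": 0},
  {"jaw": 0.56, "tx": 0, "ty": 0, "tz": 0, "yaw": 0},
  {"jaw": 0.53, "tx": 0, "ty": 0, "tz": 0, "yaw": 0},
  {"jaw": 0.5, "tx": 0, "ty": 0, "tz": 0, "yaw": 0},
  {"jaw": 0.45, "tx": 0, "ty": 0, "tz": 0, "yaw": 0},
  {"jaw": 0.4, "tx": 0, "ty": 0, "tz": 0, "yaw": 0},
  {"jaw": 0.35, "tx": 0, "ty": 0, "tz": 0, "yaw": 0},
  {"jaw": 0.35, "tx": 0, "ty": 0, "tz": 0, "yaw": 0},
])

```text
time_s: 27.3
ee_pos: [0.5807, 0.0662, 0.074]
tool_rot: [3.13, -0.268, 0.0]
contact_force: [-0.1, -0.0, -0.2]
grip_width: 0.648
grip_force: 0.0
```

Request:
drive_tool([
  {"jaw": 0.35, "tx": 0, "ty": 0, "tz": 0.008, "yaw": 0},
  {"jaw": 0.35, "tx": 0, "ty": 0, "tz": 0.015, "yaw": 0},
  {"jaw": 0.3, "tx": 0, "ty": 0, "tz": 0.03, "yaw": 0},
  {"jaw": 0.3, "tx": 0, "ty": 0, "tz": 0.04, "yaw": 0},
  {"jaw": 0.3, "tx": -0.02, "ty": 0.03, "tz": 0.03, "yaw": 0},
  {"jaw": 0.3, "tx": -0.03, "ty": 0.045, "tz": 0, "yaw": 0},
  {"jaw": 0.3, "tx": -0.03, "ty": 0.045, "tz": 0, "yaw": 0},
  {"jaw": 0.3, "tx": -0.02, "ty": 0.045, "tz": 0, "yaw": 0},
])

```text
time_s: 28.1
ee_pos: [0.4843, 0.2256, 0.1991]
tool_rot: [-3.129, 0.269, -0.004]
contact_force: [1.2, 0.0, -0.1]
grip_width: 0.696
grip_force: 0.0
```

Request:
drive_tool([
  {"jaw": 0.3, "tx": -0.02, "ty": 0.045, "tz": 0, "yaw": 0},
  {"jaw": 0.3, "tx": -0.01, "ty": 0.03, "tz": 0, "yaw": 0},
  {"jaw": 0.3, "tx": 0, "ty": 0, "tz": 0, "yaw": 0},
  {"jaw": 0.3, "tx": 0, "ty": 0, "tz": 0, "yaw": 0},
  {"jaw": 0.3, "tx": 0, "ty": 0, "tz": 0, "yaw": 0},
  {"jaw": 0.3, "tx": 0, "ty": 0, "tz": 0, "yaw": 0},
  {"jaw": 0.3, "tx": 0, "ty": 0, "tz": 0, "yaw": 0},
  {"jaw": 0.3, "tx": 0, "ty": 0, "tz": 0, "yaw": 0},
])

```text
time_s: 28.9
ee_pos: [0.4555, 0.2988, 0.197]
tool_rot: [3.13, -0.27, -0.0]
contact_force: [0.9, -0.0, 0.8]
grip_width: 0.704
grip_force: 0.0
```

```bash
python3 m.py
python3 - <<'E'
from h import *
d=pickle.load(open("s6.pkl","rb"))
a=cv2.resize(d["scene"]["image"][170:265,270:370],None,fx=4,fy=3.5); b=cv2.resize(d["top"]["image"][145:230,280:380],None,fx=4,fy=3.5)
cv2.imwrite("pics/c9.png",np.hstack([a[:297],b])) if 0 else cv2.imwrite("pics/c9.png",np.hstack([cv2.resize(a,(390,330)),cv2.resize(b,(390,330))]))
c=d["top"]; o=np.array([.5726,.0200]); y=np.radians(-9.8)
print(*[prof(c,o,y,1,(0,100),np.arange(q-5,q+6,2),.0784) for q in(-50,0,50)],prof(c,o,y,0,(-120,120),np.arange(43,52,2),.0784),sep="\n")
print(*[prof(c,o,y,1,(0,100),np.arange(q-3,q+4,2),.0466) for q in(-88,90)],sep="\n")
E
```

```text
[0.45552552 0.29877769 0.19700925] 0.254693361997392 [ 0.85160522 -0.04537522  0.82122982]
207 (297, 315) 211 (297, 315) 215 (297, 315) 219 (296, 315) 223 (297, 316) 227 (298, 316) 231 (297, 316) 235 (297, 316) 239 (298, 317) 243 (298, 317) 247 (299, 317) [(5, -3.2), (13, 5.4), (20, 4.0), (28, -7.8), (37, 3.7), (43, 4.8), (54, -5.0), (63, -5.2), (71, 6.0), (78, -4.0), (87, 8.2)]
[(5, -2.3), (13, 5.3), (28, -8.1), (36, 3.6), (43, 4.6), (63, -5.9), (71, 5.7), (80, -6.9), (91, 6.3)]
[(13, 5.7), (28, -6.9), (36, 3.5), (43, 4.0), (63, -6.1), (71, 6.5), (78, -5.2), (86, 10.8)]
[(-111, -3.3), (-70, 10.9), (72, -9.4), (94, -2.2), (100, 4.5)]
[(14, 5.5), (23, 4.6), (33, -4.3), (42, -6.5), (51, 6.4), (60, 4.2), (71, -4.7), (82, -7.5), (95, 6.2)]
[(12, 4.7), (21, 2.9), (41, -6.6), (49, 6.9), (80, -6.7), (92, 6.2)]
```

View pics/c9.png

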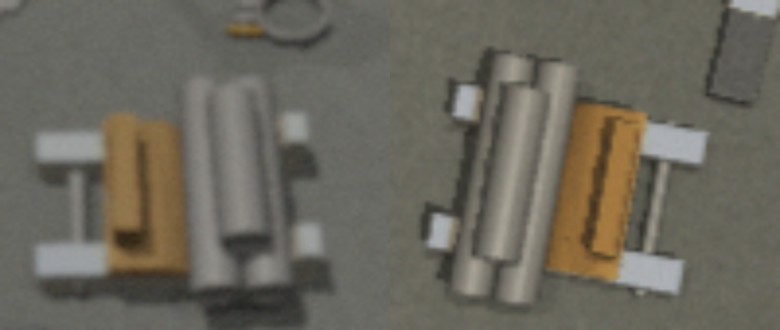

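The short tube lies in the groove, centred (-70 to +72 mm) and parallel. The lower tubes and the chock are unchanged, and the arm is clear.

```bash
python3 -c "
from station import workorder
print(workorder.hand_in())"
```

```text
the job is handed in; nothing more can be done
None
```

I handed the job in after about 29 s of robot time; no verdict came back, but the last pictures show the long tube against the first with the chock snug under it and the short tube centred in the groove on top.

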